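# Pack the slides, bolt the transit case and pin the bolt

## Task

Get the transit case ready for the courier: lay every slide pack that lies in front of or beside the case flat in a pocket, one to a pocket (the pack stored behind the microscope stays), then shut the lid, slide the barrel bolt fully across into the keeper on the lid and turn its handle down into the notch. Then take the mallet and, with the mallet rather than the fingers, drive the locking pin down until its head sits on the keeper, and put the mallet back on its cork mat, standing on its head as it was. Leave the small petri dish and the loupe behind the case where they are.

Things in the scene. Friction and masses are not known exactly. Their poses are not given: they have to be found in the camera images.
- case: Fixed pale wooden transit case, 112 (x) by 362 (y) by 48 mm high when shut. Origin: centre of its underside, on the table; x away from the robot at yaw 0, y left. Left part (y -91 to +181 mm): a tray, walls 25 mm high. Right part (y -181 to -91 mm): a solid block, top at 48 mm, carrying the bolt.
- pockets (a point): Middle of the row of pockets, at the height of their floors, 8 mm above the table; axes as the case's. Four pockets, each 88 mm (x) by 38 mm (y), 10 mm deep, lie in a row along y at -85.5, -28.5, +28.5 and +85.5 mm from here, in a grey felt insert with its top 18 mm above the table. A pack goes in with its long side along x. Case walls stand 48 mm off in x.
- lid (a joint): Lid angle, rad: 0 shut; 1.75 to 1.9 at the start, leaning back past upright. The hinge line runs along the case's y at x +58, z 26 mm. Stiff hinge: the lid (0.25 kg) stays where left; about 3 N at its front edge moves it. Shut, its top is 48 mm above the table, flush with the block; it can be pushed over and down from behind.
- lid_edge (a point): Middle of the lid's front edge (case y +45 mm), mid-thickness of its 8 mm board: in the lid's plane 114 mm from the foot of the hinge line, 18 mm to the outer side. The outer face is 4 mm further out. A steel tab, 50 mm wide and 5 mm thick, stands 14 mm out from this edge.
- bolt (a joint): Travel of the steel barrel bolt, m: 0 to 0.008 at the start (drawn back), 0.0405 at its stop (across, its tip through the keeper on the lid). It slides along the case's +y when its handle is pushed, friction about 2.5 N. With the lid open, leave it back: the keeper would land on the rod.
- notch (a point): The notch, on the bolt's axis (case x 0, y -126, z 60 mm); axes as the case's. The rod runs along y in a channel between two cheeks with outer faces at x -14 and +14 mm, tops at z 70 mm (a strap near the lid: 72 mm). The near (-x) cheek has one gap, 15 mm wide, here: the handle drops through it.
- handle (a joint): Angle of the bolt's handle, rad: 0 straight up (0 to 0.2 at the start), growing as it swings down to the case's front (-x), 1.57 flat in the notch. Friction holds it where left; about 1 N at the ball turns it. The near cheek lets it down only with the bolt within 3 mm of its stop; once down, the bolt cannot slide.
- handle_knob (a point): Centre of the 19 mm steel ball on the end of the handle, 56 mm from the bolt's axis. The stem is round, 9 mm thick, and sits on the rod at case y = -166 mm + the bolt's travel. Upright, it can be gripped from above between z 75 and 105 mm, or pushed from the case's back (+x side).
- pin (a joint): How far the locking pin is driven, m: 0 to 0.003 at the start, 0.018 when its head sits on the keeper. A slotted spring pin, tight in its hole: about 8 N moves it, and it stays where driven. It passes through a cross hole in the rod, so it can go down only with the bolt fully across.
- pin_head (a point): Centre of the flat top of the pin's head, a steel disc of 20 mm diameter, 5 mm thick, on a 7 mm shank. It stands in the keeper, a steel staple of 34 by 28 mm on the lid. With the lid shut: at case x 0, y -68 mm, keeper top at z 74 mm; head top at 97 mm undriven, 79 mm when home.
- mallet_head (a point): Centre of the mallet's head, a black rubber cylinder, 60 mm diameter, 54 mm long, its axis the mallet's z (striking faces at both ends). It stands on one face, the handle level, 27 mm above that face and pointing along the mallet's -x. About 0.26 kg in all.
- mallet_grip (a point): Point on the axis of the mallet's handle, 58 mm from the middle of the head, near the balance point: a good place to hold it. The wooden handle is 18 mm wide (y), 22 mm high (z) and ends 145 mm behind the head's middle. Axes as the mallet's.
- mat: Fixed cork mat, 180 (x) by 120 (y) by 4 mm, the mallet's place. Origin: centre of its underside.
- pack_1_center (a point): Centre of a slide pack (half-way up): a white cardboard box, 30 (x) by 78 (y) by 28 mm high, 0.16 kg, lying flat on the table. Two to four of the four packs are present.
- pack_2_center (a point): Centre of a slide pack (half-way up): a white cardboard box, 30 (x) by 78 (y) by 28 mm high, 0.16 kg, lying flat on the table. Two to four of the four packs are present.
- pack_3_center (a point): Centre of a slide pack (half-way up): a white cardboard box, 30 (x) by 78 (y) by 28 mm high, 0.16 kg, lying flat on the table. Two to four of the four packs are present.
- pack_4_center (a point): Centre of a slide pack (half-way up): a white cardboard box, 30 (x) by 78 (y) by 28 mm high, 0.16 kg, lying flat on the table. Two to four of the four packs are present.
- petri_3: Loose petri dish, 64 mm across and 14 mm high, just behind the case. To be left alone.
- loupe: Loose folding loupe, 43 by 94 by 18 mm, just behind the case. To be left alone.
Mind the look-alikes: they are no part of the job. Leave any red look-alike of the part that bears pack_1_center alone.

How it is judged:
On the way, in this order (a step that is already met when the one before it is completed fails the run):
1. every slide pack lies in a pocket of the case (x of pack_1_center in the frame of case between -0.012 and 0.012 m and y of pack_1_center in the frame of case between -0.06 and 0.15 m and z of pack_1_center in the frame of case between 0.016 and 0.027 m and x of pack_2_center in the frame of case between -0.012 and 0.012 m and y of pack_2_center in the frame of case between -0.06 and 0.15 m and z of pack_2_center in the frame of case between 0.016 and 0.027 m and x of pack_3_center in the frame of case between -0.012 and 0.012 m and y of pack_3_center in the frame of case between -0.06 and 0.15 m and z of pack_3_center in the frame of case between 0.016 and 0.027 m and x of pack_4_center in the frame of case between -0.012 and 0.012 m and y of pack_4_center in the frame of case between -0.06 and 0.15 m and z of pack_4_center in the frame of case between 0.016 and 0.027 m), for 0.2 s.
2. the lid is shut over the packs (all of step 1 and value of joint lid below 0.04 rad), for 0.2 s.
3. the bolt is slid fully across into the keeper, its handle still up (value of joint lid below 0.04 rad and value of joint bolt above 0.034 m and value of joint handle below 0.8 rad), for 0.1 s.
4. the handle is turned down into the notch (value of joint lid below 0.04 rad and value of joint bolt above 0.034 m and value of joint handle above 1.4 rad), for 0.2 s.
5. the pin is driven home by the mallet (all of step 4 and value of joint pin above 0.0155 m and contact force between mallet and pin above 1 N).
At the end, for the whole second after the job is handed in: Every pack lies down in a pocket; lid shut (under 0.04 rad), bolt at least 34 mm across, handle down (over 1.4 rad), pin driven at least 15.5 of its 18 mm; the mallet stands on its head (tilt under 0.2 rad) with the head's middle over the cork mat (all of step 1 and all of step 4 and value of joint pin above 0.0155 m and x of mallet_head in the frame of mat between -0.09 and 0.09 m and y of mallet_head in the frame of mat between -0.06 and 0.06 m and height (world z) of mallet_head between 0.025 and 0.037 m and angle between mallet_head's own z axis and vertical below 0.2 rad); the robot touches nothing.
It fails at once if the pin is pushed with the fingers (contact force between the fingers and pin above 4 N).
It fails at once if the petri dish is moved by more than 30 mm (distance of petri_3 from where it was at the start of the episode above 0.03 m).
It fails at once if the loupe is moved by more than 30 mm (distance of loupe from where it was at the start of the episode above 0.03 m).
Of pack_1, pack_2, pack_3, pack_4 only 2 to 4 are there at a start; the rules pass over those that are not, and their reading is None.
At some moment in a run one of pack_1, pack_4, mallet may be knocked a few centimetres aside while the robot is not near it.
It also fails if it takes over 210 s, if anything falls off the work surface, if the arm or the gripper's body presses on something with over 40 N, if the wrist force passes 120 N, or if a joint passes its speed limit or range.

## Robot

A 6-joint arm with a two-finger parallel gripper is mounted at the origin on a cart in front of the work surface, level with it; the furniture and walls round the work are solid. World frame = base frame: x ahead of the robot, y to its left, z up, the work surface at z = 0. Lengths are in m, angles in rad, forces in N, time in s.
With the tool pointing down it reaches from about 0.375 to 0.925 m from the base axis. Payload 5.7 kg.
Tool frame: the origin (TCP) lies midway between the tips of the shut fingers; the grasp point (between the pads) lies 19 mm behind it; z points along the fingers, x is the direction in which the jaws open and shut, and the axes are right-handed (so a half turn about z gives the same grasp; the last joint's range is limited). The gripper opens to 88 mm and grips with 3 to 60 N. Pads are 20 mm wide; open, the fingers measure 115 mm over their backs; the gripper's body (75 mm by 178 mm) begins 61 mm behind the grasp point.
Start: joints at [0.988, 0.359, 1.51, -0, 1.272, -0.115], TCP at [0.271, 0.536, 0.223] pointing down, gripper open.
Joint ranges: [-2.97, 2.97], [-1.01, 2.36], [0.21, 2.38], [-0.96, 4.11], [0.2, 2.71], [-2.98, 2.98]. Speed limits (rad/s): [2.39, 2.39, 3.14, 3.14, 3.14, 3.14].

## Interface

Orientations are given as a unit quaternion [x, y, z, w].
In Python, from bench import move_ptp, servo_line, goto_joints, move_gripper, sleep, inverse_kinematics, capture, PlanningError, close_job, spot_in, silhouettes, current_clock, current_joint_pos, current_qvel, current_joint_torque, current_position, current_orientation, current_force, current_torque, current_finger_gap gives the robot as it stands. Calls block until the motion is done:
- move_ptp(position, orientation): joint-space move of the TCP to a pose.
- servo_line(position, orientation=None, rate=0.15, contact_N=None): straight line of the TCP; orientation=None keeps the orientation; rate is the mean speed in m/s. With contact_N (N) it stops when the force on the tool has changed by that much, and returns True; else False.
- goto_joints(angles): joint-space move.
- move_gripper(opening): finger opening in m; the grip force is fixed at half the most; returns when the fingers have stopped.
- sleep(seconds).
- inverse_kinematics(position, orientation): joint angles nearest the present ones, or None.
- capture(name): name is "scene" or "top" or "wrist"; returns a dict with "image" (384x512x3 uint8, blue, green, red), "range_z" (384x512 float32, m along the optical axis (not along the pixel's ray), 0 where there is no reading), "intrinsics" (3x3 intrinsics, pixels), "k1" (the pictures are not rectified: a ray, as slopes to the right and down, at radius r is drawn at 1 + k1 r^2 times it, then the intrinsics apply), "R" (3x3) and "t" (3): a world point X has camera coordinates R X + t. Camera axes: x right, y down, z forward; pixel columns grow to the right and rows downward; lengths in m; the calibration is good to about 2 mm. A picture is of the moment at which its call begins.
A pose or a line that the arm cannot do raises PlanningError and nothing moves.
- close_job(): hands the job in, once; it reports no verdict.
Trained networks look in the newest picture that a camera, given by its name, has taken for a name from the list of things; names that differ only in an ending like _2 or _b are one class to them, and where a whole thing is asked for, a point or a joint stands for the part that bears it (a point fixed in the world has none). Each returns a list of dicts, best first, with "conf" (0 to 1); they miss things now and then, are a little off and sometimes report something else, mostly with a low value. They report only what shows in the picture. A call takes as long as a camera call. They do not tell look-alikes from the thing itself.
- spot_in(camera, query): "xy" ([column, row] in pixels, amid what is visible of it).
- silhouettes(camera, query): "region" (384x512 bool, what is visible of it) and "xy" ([column, row] in pixels, amid what is visible of it).
Readings, each from a call of its own:
- current_clock(): time.
- current_joint_pos(): joint angles.
- current_qvel(): joint speeds.
- current_joint_torque(): joint torques, N m.
- current_position(): TCP position.
- current_orientation(): TCP orientation.
- current_force(): force on the tool from outside, world axes, zero at the start.
- current_torque(): the same for the moment, N m.
- current_finger_gap(): finger opening in m.
Only numpy, scipy, OpenCV 4.12 (cv2) and the standard library are available. Lean on these libraries where they do the work, as an engineer would, in place of code of your own. Each camera call takes 0.05 s, during which the arm holds its last target.

## Working session

There is one attempt and no reset: what is moved stays moved. The work goes in short steps, each a Python script; the robot and the scene stay as the last script left them, time stands still between calls to the robot, and variables do not carry over. Pictures are saved under pics/ and viewed, and the job is handed in when it is done.

```bash
ls; mkdir -p pics
python3 - <<'E'
from bench import *
import cv2,numpy as np
for n in ["scene","top","wrist"]:
    c=capture(n); cv2.imwrite(f"pics/a_{n}.png",c["image"]); print(n,c["intrinsics"].tolist() if hasattr(c["intrinsics"],'tolist') else c["intrinsics"],c["k1"],np.round(c["R"],3).tolist(),np.round(c["t"],3).tolist())
print(current_clock(),current_orientation(),current_force())
E
```

```text
pics
scene [[468.255309694217, 0.0, 255.13757609885647], [0.0, 468.255309694217, 186.53202269149185], [0.0, 0.0, 1.0]] -0.19736483810184868 [[0.517, -0.856, 0.013], [-0.543, -0.34, -0.768], [0.662, 0.39, -0.641]] [-0.333, 0.377, 0.956]
top [[355.341500826786, 0.0, 258.236268592215], [0.0, 355.341500826786, 194.4964005041772], [0.0, 0.0, 1.0]] 0.0361842980915631 [[-0.08, -0.997, 0.001], [-0.975, 0.078, -0.21], [0.209, -0.018, -0.978]] [-0.006, 0.583, 0.866]
wrist [[341.1471034217964, 0.0, 253.56973555171518], [0.0, 341.1471034217964, 190.1944908655764], [0.0, 0.0, 1.0]] -0.07191865563904934 [[0.451, 0.893, -0.002], [0.858, -0.433, 0.278], [0.247, -0.127, -0.961]] [-0.6, -0.034, 0.391]
0.15 [ 8.51747984e-01  5.23951170e-01 -6.74050777e-04  2.95872990e-04] [-0.01478655  0.77549741 -0.00225038]
```

View pics/a_scene.png

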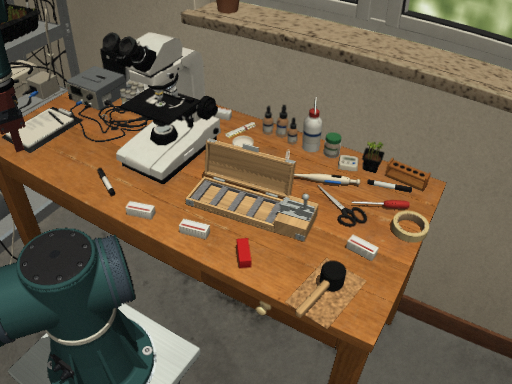

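View pics/a_top.png

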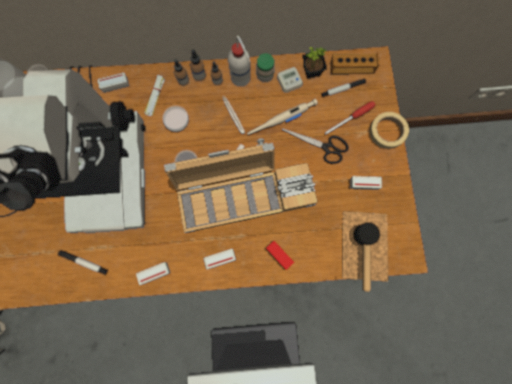

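View pics/a_wrist.png

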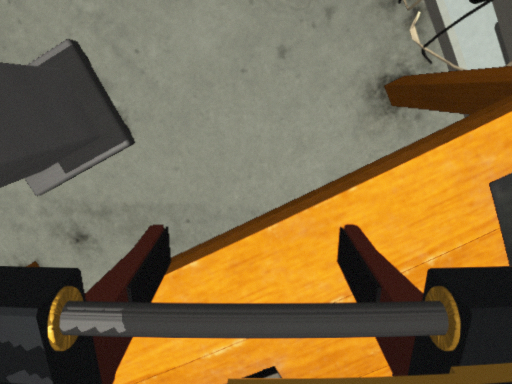

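```bash
cat > h.py <<'E'
from bench import *
import numpy as np, cv2
from scipy.spatial.transform import Rotation as Ro
def unproj(c,uv,z):
    K=np.array(c["intrinsics"],float); D=np.array([c["k1"],0,0,0,0],float)
    n=cv2.undistortPoints(np.asarray(uv,np.float64).reshape(-1,1,2),K,D).reshape(-1,2)
    z=np.asarray(z,float).reshape(-1)
    P=np.c_[n*z[:,None],z]
    return (P-np.array(c["t"]))@np.array(c["R"])
def proj(c,X):
    K=np.array(c["intrinsics"],float); D=np.array([c["k1"],0,0,0,0],float)
    P=np.atleast_2d(X)@np.array(c["R"]).T+np.array(c["t"])
    return cv2.projectPoints(P.reshape(-1,1,3),np.zeros(3),np.zeros(3),K,D)[0].reshape(-1,2)
def cloud(c,mask):
    v,u=np.nonzero(mask&(c["range_z"]>0))
    return unproj(c,np.c_[u,v],c["range_z"][v,u]),u,v
def rayz(c,uv,z):
    o=-np.array(c["R"]).T@np.array(c["t"])
    p=unproj(c,np.atleast_2d(uv),np.ones(len(np.atleast_2d(uv))))
    d=p-o
    return o+d*((z-o[2])/d[:,2])[:,None]
def down(yaw): # tool z down, jaw axis x at world yaw
    return (Ro.from_euler('z',yaw)*Ro.from_euler('x',np.pi)).as_quat()
E
python3 - <<'E'
from h import *
for n in ["top","scene"]:
    c=capture(n)
    np.savez(f"c_{n}.npz",**c)
    for q in ["pack_1_center","mallet_head","mat","case","petri_3","loupe","handle_knob","pin_head","lid"]:
        for s in silhouettes(n,q):
            if s["conf"]<.3: continue
            P,u,v=cloud(c,s["region"])
            if len(P)<3: print(n,q,s["conf"],s["xy"],"few");continue
            zt=np.percentile(P[:,2],95)
            T=P[P[:,2]>zt-.006] 
            r=cv2.minAreaRect((T[:,:2]*1000).astype(np.float32))
            print(n,q,round(s["conf"],2),np.round(s["xy"]),len(P),"zt%.3f"%zt,"med",np.round(np.median(P,0),3),"rect",np.round(r[0]),np.round(r[1]),round(r[2],1))
c=capture("wrist");o=-np.array(c["R"]).T@np.array(c["t"]);print("wristcam",o,current_position(),Ro.from_quat(current_orientation()).as_matrix().T@(o-current_position()))
E
```

```text
top pack_1_center 0.82 [151. 275.] 428 zt0.031 med [0.405 0.233 0.028] rect [405. 236.] [31. 78.] 19.2
top pack_1_center 0.73 [278. 252.] 345 zt0.031 med [ 0.424 -0.096  0.028] rect [424. -97.] [75. 30.] 38.5
top mallet_head 0.72 [152. 273.] 451 zt0.031 med [0.403 0.236 0.028] rect [405. 236.] [31. 78.] 19.2
top mallet_head 0.62 [367. 240.] 924 zt0.059 med [ 0.439 -0.314  0.044] rect [ 460. -325.] [56. 56.] 45.0
top mat 0.84 [363. 253.] 2128 zt0.007 med [ 0.418 -0.323  0.004] rect [ 432. -328.] [122. 181.] 82.3
top mat 0.48 [236. 186.] 8772 zt0.136 med [0.612 0.001 0.031] rect [666.  37.] [ 23. 272.] 7.6
top case 0.56 [235. 186.] 8791 zt0.136 med [0.613 0.002 0.031] rect [666.  37.] [ 23. 272.] 7.6
top petri_3 0.73 [185. 156.] 171 zt0.016 med [0.719 0.142 0.014] rect [722. 141.] [29. 57.] 4.8
top handle_knob 0.42 [308. 181.] 45 zt0.124 med [ 0.592 -0.177  0.121] rect [ 594. -178.] [14. 14.] 40.2
top lid 0.97 [226. 161.] 3095 zt0.138 med [0.657 0.034 0.081] rect [666.  37.] [ 23. 272.] 7.6
scene pack_1_center 0.79 [140. 206.] 420 zt0.030 med [0.398 0.23  0.025] rect [403. 234.] [35. 78.] 19.3
scene pack_1_center 0.71 [244. 255.] 355 zt0.031 med [ 0.411 -0.106  0.027] rect [422. -99.] [77. 30.] 39.0
scene mallet_head 0.78 [328. 280.] 1005 zt0.060 med [ 0.434 -0.323  0.043] rect [ 458. -328.] [56. 55.] 25.5
scene mat 0.88 [324. 296.] 1995 zt0.007 med [ 0.409 -0.346  0.004] rect [ 429. -328.] [122. 187.] 82.2
scene case 0.63 [253. 193.] 8127 zt0.135 med [ 0.625 -0.001  0.037] rect [666.  35.] [ 31. 272.] 6.6
scene lid 0.74 [248. 169.] 3496 zt0.138 med [0.659 0.03  0.081] rect [666.  34.] [ 30. 270.] 6.6
wristcam [0.20311772 0.57054341 0.38430947] [0.27055241 0.53550335 0.222626  ] [ 0.00084964 -0.07599026 -0.16168347]
```

Run:
```python
import cv2
t=cv2.imread("pics/a_top.png");s=cv2.imread("pics/a_scene.png")
cv2.imwrite("pics/b_top.png",cv2.resize(t[130:245,150:340],None,fx=4,fy=4,interpolation=cv2.INTER_CUBIC))
cv2.imwrite("pics/b_scene.png",cv2.resize(s[130:250,180:340],None,fx=4.9,fy=4.9,interpolation=cv2.INTER_CUBIC))
```

```text
(no output)
```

View pics/b_top.png

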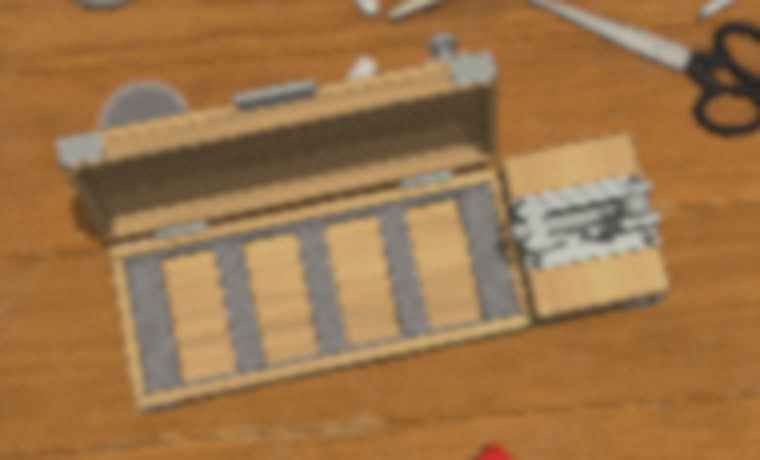

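View pics/b_scene.png

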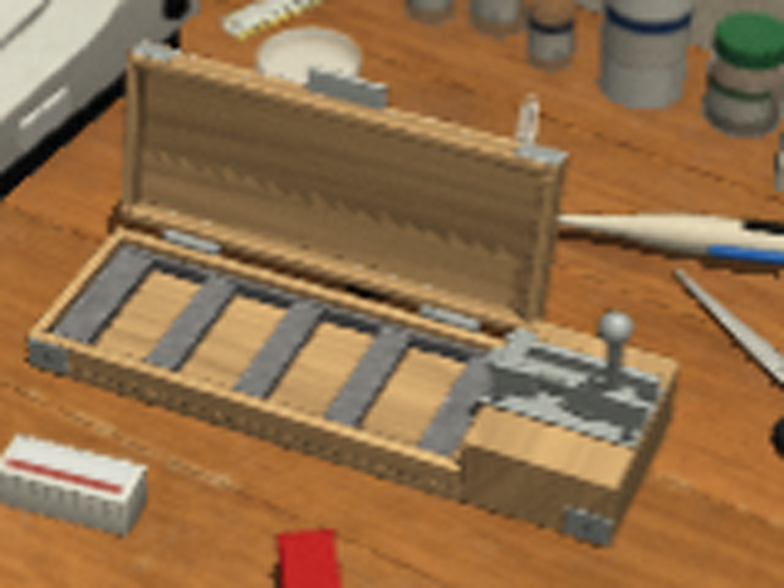

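```bash
cat > fit.py <<'E'
from h import *
from scipy.optimize import minimize
def fitcase(clouds,x0=(0.607,-0.002,0.133)):
    P=np.vstack(clouds)
    m=(abs(P[:,0]-x0[0])<.2)&(abs(P[:,1]-x0[1])<.3)&(P[:,2]<.055)&(P[:,2]>-.01)
    P=P[m]
    def model(q):
        x,y=q[:,0],q[:,1]
        h=np.zeros(len(q)); 
        ins=(abs(x)<.056)&(abs(y)<.181); h[ins]=.025
        h[ins&(y<-.091)]=.048
        f=(abs(x)<.048)&(y>-.083)&(y<.173); h[f]=.018
        for yc in (-.0405,.0165,.0735,.1305):
            h[(abs(x)<.044)&(abs(y-yc)<.019)]=.008
        return h
    def cost(p):
        c,s=np.cos(p[2]),np.sin(p[2]); d=P[:,:2]-p[:2]
        q=np.c_[c*d[:,0]+s*d[:,1],-s*d[:,0]+c*d[:,1]]
        k=(abs(q[:,1])<.21)&(q[:,0]<.040)&(q[:,0]>-.09)
        r=np.minimum(abs(P[:,2]-model(q)),.008)
        return (r*k).sum()/k.sum()
    best=None
    for dx in (-.006,0,.006):
      for dy in (-.006,0,.006):
        for da in (-.03,0,.03):
          p0=np.array(x0)+[dx,dy,da]
          r=minimize(cost,p0,method='Nelder-Mead',options=dict(initial_simplex=p0+np.vstack([np.zeros(3),np.diag([.008,.008,.03])]),xatol=1e-4,fatol=1e-7))
          if best is None or r.fun<best.fun: best=r
    return best.x,best.fun
if __name__=="__main__":
    cl={}
    for n in ["top","scene"]:
        c=np.load(f"c_{n}.npz"); c={k:c[k] for k in c.files}
        cl[n],u,v=cloud(c,np.ones((384,512),bool))
        # packs: white & z near 28mm
        img=c["image"][v,u].astype(int); P=cl[n]
        w=(P[:,2]>.022)&(P[:,2]<.034)&(P[:,0]<.8)&(img.min(1)>120)
        M=np.zeros((384,512),np.uint8); M[v[w],u[w]]=1
        k,L,S,_=cv2.connectedComponentsWithStats(M)
        for i in range(1,k):
            if S[i,4]<60: continue
            T=P[L[v,u]==i]; r=cv2.minAreaRect((T[:,:2]*1000).astype(np.float32))
            print(n,S[i],np.round(T.mean(0),3),np.round(r[0]),np.round(r[1]),round(r[2],1))
        print(n,fitcase([cl[n]]))
    print(fitcase(list(cl.values())))
E
python3 fit.py
```

```text
top [352 176  29  12 287] [ 0.601 -0.349  0.027] [ 601. -349.] [76. 32.] 82.2
top [204 249  32  20 318] [0.428 0.061 0.028] [427.  61.] [30. 78.] 12.8
top [136 263  33  22 341] [0.405 0.236 0.029] [405. 236.] [31. 78.] 19.2
top (array([ 0.58360982, -0.0204483 ,  0.13420223]), np.float64(0.0016949494116652243))
scene [126 201  29  13 201] [0.403 0.233 0.028] [403. 234.] [35. 78.] 19.3
scene [394 212  35  24 189] [ 0.744 -0.442  0.025] [ 747. -439.] [91. 96.] 24.5
scene [179 219  31  15 223] [0.426 0.059 0.028] [426.  60.] [35. 80.] 13.2
scene [348 235  30  20 235] [ 0.6   -0.352  0.028] [ 600. -352.] [78. 33.] 82.9
scene (array([ 0.58338884, -0.02070625,  0.13605776]), np.float64(0.0029589998716389007))
(array([ 0.58374783, -0.02041672,  0.13295567]), np.float64(0.0022353409083025327))
```

Candidates for slide packs in the top view are A (152,273), B (219,258) and C (366,183), all white and in front of or beside the case. The red box at (279,255) is the look-alike, and the white pack at (113,81) is the one stored behind the microscope. A, B and C fit the description. I'll confirm them in an enlarged crop along with an overlay of the case fit.

```bash
cat >> h.py <<'E'
CASE=np.array([0.5837,-0.0204]); CY=0.134
def cw(x,y,z):
    c,s=np.cos(CY),np.sin(CY)
    return np.array([CASE[0]+c*x-s*y,CASE[1]+s*x+c*y,z])
def tocase(p):
    c,s=np.cos(CY),np.sin(CY); d=np.asarray(p)[:2]-CASE
    return np.array([c*d[0]+s*d[1],-s*d[0]+c*d[1]])
def packs(n):
    c=capture(n); P,u,v=cloud(c,np.ones((384,512),bool))
    img=c["image"][v,u].astype(int)
    w=(P[:,2]>.022)&(P[:,2]<.034)&(P[:,0]<.8)&(img.min(1)>120)
    M=np.zeros((384,512),np.uint8); M[v[w],u[w]]=1
    k,L,S,_=cv2.connectedComponentsWithStats(M); out=[]
    for i in range(1,k):
        if S[i,4]<100: continue
        T=P[L[v,u]==i]; (cx,cy),(a,b),an=cv2.minAreaRect((T[:,:2]*1000).astype(np.float32))
        if not(68<max(a,b)<88 and 24<min(a,b)<40): continue
        sh=np.deg2rad(an if a<b else an+90)
        sh=(sh+np.pi/2)%np.pi-np.pi/2
        out.append((cx/1000,cy/1000,sh,S[i,4]))
    return out
E
python3 - <<'E'
from h import *
c=np.load("c_top.npz");c={k:c[k] for k in c.files}
im=cv2.resize(c["image"],None,fx=4,fy=4,interpolation=cv2.INTER_CUBIC)
def poly(pts,col):
    uv=proj(c,np.array(pts)); cv2.polylines(im,[np.round(uv*4+1.5).astype(int).reshape(-1,1,2)],True,col,1)
for yc in (-.0405,.0165,.0735,.1305):
    poly([cw(sx*.044,yc+sy*.019,.018) for sx,sy in((-1,-1),(1,-1),(1,1),(-1,1))],(0,255,0))
poly([cw(-.056,-.181,.048),cw(.056,-.181,.048),cw(.056,-.091,.048),cw(-.056,-.091,.048)],(255,0,255))
poly([cw(-.056,-.091,.025),cw(.056,-.091,.025),cw(.056,.181,.025),cw(-.056,.181,.025)],(255,255,0))
cr=im[150*4:290*4,130*4:400*4]
cv2.imwrite("pics/c_top.png",cv2.resize(cr,(790,410),interpolation=cv2.INTER_AREA))
for n in("top","scene"):print(packs(n))
E
```

```text
[(0.6003162841796875, -0.3489490356445312, np.float64(-0.1284409304231584), np.int32(290)), (0.42694970703125, 0.06095344543457031, np.float64(0.21506964916558569), np.int32(321)), (0.4047543029785156, 0.2372236328125, np.float64(0.3341457567078061), np.int32(337))]
[(0.404744140625, 0.2354486846923828, np.float64(0.2903295662410592), np.int32(199)), (0.4255011291503906, 0.06074713134765625, np.float64(0.2240642593654898), np.int32(222)), (0.600323486328125, -0.35192623901367187, np.float64(-0.13048503971784875), np.int32(234))]
```

View pics/c_top.png

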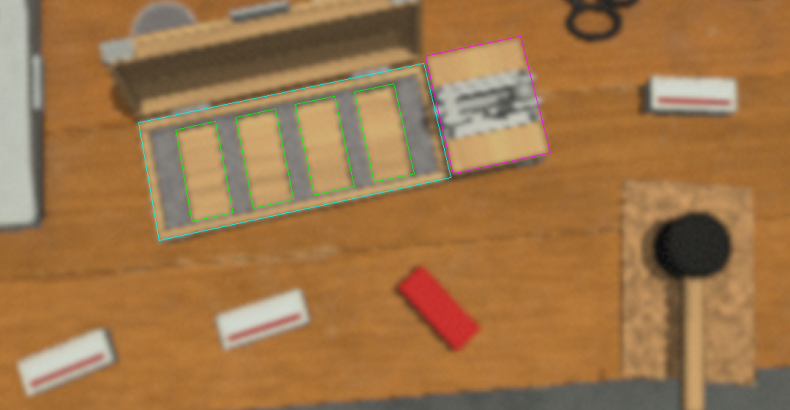

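The crop shows white packs at left, centre and right (66,360; 262,319; 693,95), and the red look-alike at (438,308). The case and pocket overlay sits on the image edges. I'll pick A first.

```bash
cat >> h.py <<'E'
PY=CY+np.pi/2
def nearest(x,y,cams=("top","scene")):
    r=[]
    for n in cams:
        b=[p for p in packs(n) if np.hypot(p[0]-x,p[1]-y)<.08]
        if b: r.append(min(b,key=lambda p:np.hypot(p[0]-x,p[1]-y)))
    print("near",[tuple(round(float(t),4) for t in p[:3]) for p in r])
    return np.mean([p[:3] for p in r],0)
def pickplace(x,y,yc):
    x,y,sh=nearest(x,y)
    q=down(sh); move_gripper(.06)
    move_ptp([x,y,.13],q); servo_line([x,y,.013],rate=.1)
    move_gripper(.0); g=current_finger_gap(); print("gap",g,current_position())
    if g<.02: raise SystemExit("miss")
    servo_line([x,y,.14],rate=.15)
    qp=down(PY); p=cw(0,yc,.15)
    move_ptp(p,qp); p[2]=.05; servo_line(p,rate=.15)
    print("held",current_finger_gap(),current_force())
    p[2]=.0225; h=servo_line(p,rate=.04,contact_N=6); print("contact",h,current_position())
    move_gripper(.042); p[2]=.06;servo_line(p,rate=.1); p[2]=.16; servo_line(p,rate=.2)
    print("t",current_clock())
E
python3 - <<'E'
from h import *
pickplace(.4045,.236,.1305)
c=capture("wrist");cv2.imwrite("pics/d_w.png",c["image"])
c=capture("scene");cv2.imwrite("pics/d_s.png",cv2.resize(c["image"][120:260,100:350],None,fx=3,fy=3))
E
```

```text
near [(0.4048, 0.237, 0.3348), (0.4042, 0.2348, 0.2778)]
gap 0.02949891737701857 [0.40473857 0.23597237 0.01317836]
held 0.029657225928394648 [ 0.7768347  -0.21681059 -1.33696092]
contact False [0.56638218 0.10890686 0.02248809]
t 10.9667
```

View pics/d_w.png

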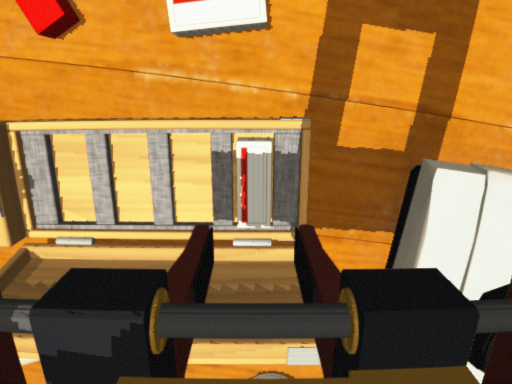

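View pics/d_s.png

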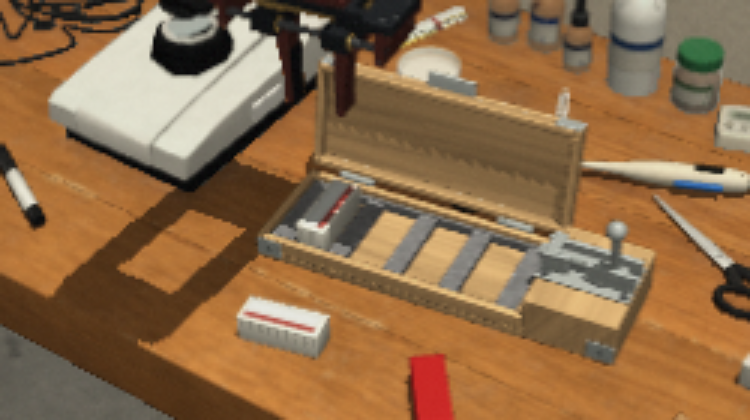

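Pack A sits in the leftmost pocket (wrist view at 255,183), clear of the walls. Pack B next, then C.

Run:
```python
from h import *
pickplace(.4265,.061,.0735)
pickplace(.600,-.350,.0165)
c=capture("wrist");cv2.imwrite("pics/e_w.png",c["image"])
c=capture("scene");cv2.imwrite("pics/e_s.png",cv2.resize(c["image"][120:320,130:380],None,fx=3,fy=3))
```

```text
near [(0.4269, 0.0609, 0.2183), (0.4266, 0.0614, 0.2253)]
gap 0.029975997952040465 [0.42706739 0.06116794 0.01316827]
held 0.029926324233843803 [-0.29065142  0.12935507 -1.4264107 ]
contact False [0.5739877  0.05243357 0.02247728]
t 20.4167
near [(0.6007, -0.3493, -0.1271), (0.6018, -0.3515, -0.0899)]
gap 0.029591758673067788 [ 0.6015662  -0.35050425  0.01326552]
held 0.02962763816523272 [ 0.76039315 -0.53518912 -1.49535448]
contact False [ 0.58158873 -0.00406163  0.02247979]
t 29.975
```

View pics/e_w.png

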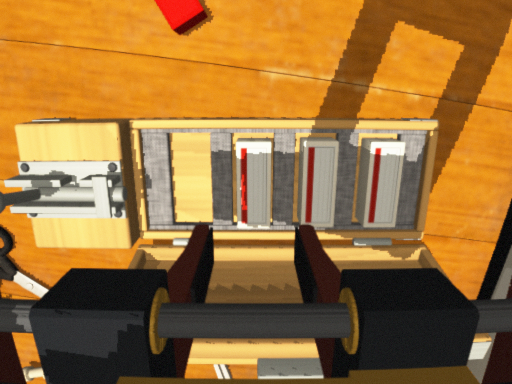

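View pics/e_s.png

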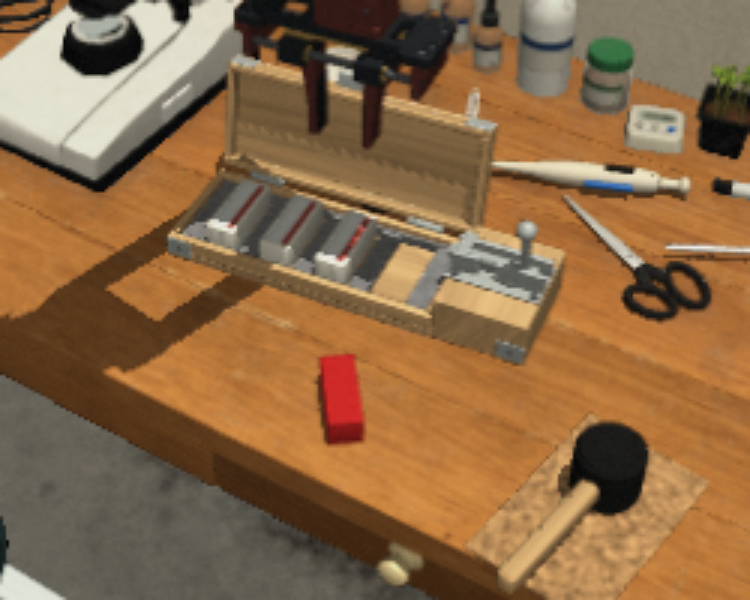

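All three packs lie in pockets at wrist (254,183), (319,183) and (384,183). I'll check their heights, then shut the lid from behind.

Run:
```python
from h import *
c=capture("wrist");P,u,v=cloud(c,np.ones((384,512),bool))
q=np.array([np.r_[tocase(p),p[2]] for p in P])
for yc in(.1305,.0735,.0165,-.0405):
    m=(abs(q[:,1]-yc)<.022)&(abs(q[:,0])<.047)&(q[:,2]>.03)&(q[:,2]<.06)
    if m.sum()>20: print(yc,np.percentile(q[m],[1,50,99],axis=0).round(4).tolist())
move_gripper(0.)
p=current_position();p[2]=.27;servo_line(p,rate=.3)
yl=.085;Q=down(PY)
move_ptp(cw(.165,yl,.27),Q); servo_line(cw(.165,yl,.115),rate=.15)
cap=capture("scene");cv2.imwrite("pics/f_s.png",cv2.resize(cap["image"][50:250,130:380],None,fx=3,fy=3))
for n in("top","scene"):
    c=capture(n)
    for k in("petri_3","loupe"): print(n,k,[(round(s["conf"],2),np.round(s["xy"])) for s in spot_in(n,k)][:2])
h=servo_line(cw(.115,yl,.115),rate=.04,contact_N=2); print(h,tocase(current_position()),current_force(),current_clock())
```

```text
0.1305 [[-0.037, 0.1156, 0.031], [-0.0009, 0.1296, 0.0358], [0.0392, 0.1452, 0.0374]]
0.0735 [[-0.037, 0.059, 0.0312], [-0.0015, 0.0738, 0.0359], [0.0392, 0.0886, 0.0376]]
0.0165 [[-0.0363, 0.0024, 0.0323], [0.0001, 0.017, 0.0359], [0.0406, 0.0315, 0.0377]]
top petri_3 []
top loupe [(0.54, array([240., 162.]))]
scene petri_3 [(0.66, array([259., 188.]))]
scene loupe [(0.67, array([207., 189.]))]
False [0.11529775 0.08501784] [-0.10566928 -0.09629565  0.42509918] 35.0833
```

View pics/f_s.png

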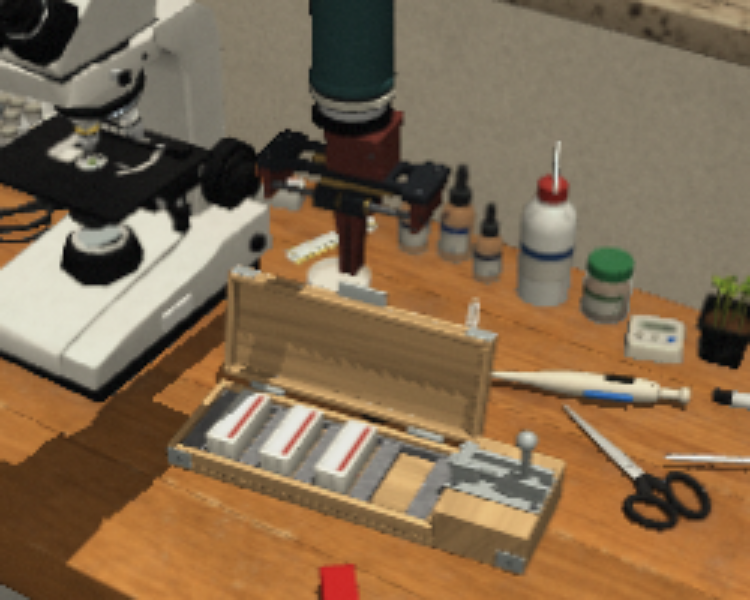

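The packs sit flat with tops at 36 mm. The gripper's left end is close to the microscope's focus knob at (230,170), so I'll push the lid further right, between the tab and the keeper.

Run:
```python
from h import *
yl=0.0
servo_line(cw(.135,.085,.115),rate=.1); servo_line(cw(.135,yl,.115),rate=.15)
h=servo_line(cw(.105,yl,.112),rate=.03,contact_N=1.5); print(h,tocase(current_position()),current_force(),current_clock())
def pt(th,r=.095,press=.002):
    s,c=np.sin(th),np.cos(th)
    o=.022+.010*s-press+max(0,-c)*(.118-r)
    return cw(.058-r*c+o*s,yl,.026+r*s+o*c)
mx=0
for th in np.deg2rad(np.arange(100,-1,-5)):
    servo_line(pt(th),rate=.08)
    f=current_force(); mx=max(mx,np.linalg.norm(f))
    if int(round(np.rad2deg(th)))%20==0: print(round(np.rad2deg(th)),np.round(f,1),np.round(current_position(),3))
print(mx,current_clock())
p=current_position();p[2]=.03
h=servo_line(p,rate=.02,contact_N=8);print(h,current_position(),current_force())
p=current_position();p[2]=.25;servo_line(p,rate=.3)
cap=capture("scene");cv2.imwrite("pics/g_s.png",cv2.resize(cap["image"][80:280,130:380],None,fx=3,fy=3))
cap=capture("wrist");cv2.imwrite("pics/g_w.png",cap["image"])
```

```text
True [0.11271119 0.00016859] [1.3074685  0.02470943 0.0639648 ] 36.875
100 [1.  0.4 1.6] [ 0.691 -0.006  0.114]
80 [ 0.4 -0.  -0.7] [ 0.653 -0.011  0.125]
60 [ 0.1 -0.9 -0.4] [ 0.618 -0.016  0.122]
40 [ 0.7 -0.7  0.1] [ 0.585 -0.02   0.107]
20 [-0.4  0.4 -0.1] [ 0.56  -0.023  0.08 ]
0 [-2.4  0.3 15.8] [ 0.549 -0.026  0.048]
15.984722635484708 42.45
True [ 0.5492219  -0.0255618   0.04828213] [-1.35079962 -0.02769086  6.9736938 ]
```

View pics/g_s.png

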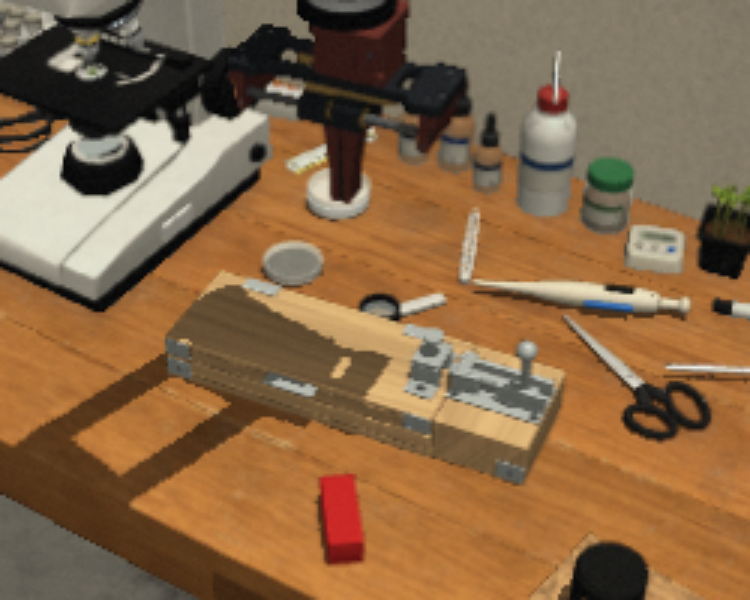

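View pics/g_w.png

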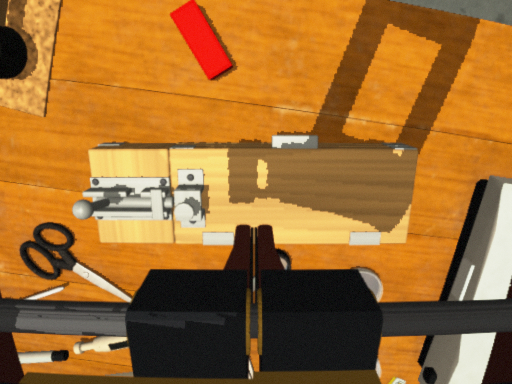

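The lid is shut. The keeper and pin are at wrist (188,195), and the knob is at (84,210). I'll locate the knob precisely, then grip the stem and slide the bolt.

```bash
cat >> h.py <<'E'
def knob():
    out=[]
    for n in ("top","scene","wrist"):
        c=capture(n);P,u,v=cloud(c,np.ones((384,512),bool))
        q=np.c_[np.array([tocase(p) for p in P]),P[:,2]]
        m=(abs(q[:,0])<.03)&(q[:,1]<-.1)&(q[:,1]>-.19)&(q[:,2]>.108)&(q[:,2]<.13)
        k=q[m]
        if len(k)<6: continue
        from scipy.optimize import least_squares
        r=least_squares(lambda s:np.linalg.norm(k-s,axis=1)-.0095,np.median(k,0)-[0,0,.006],loss='soft_l1',f_scale=.001)
        print("knob",n,len(k),r.x.round(4)); out.append(r.x)
    return out
E
python3 - <<'E'
from h import *
knob()
E
```

```text
knob top 45 [-0.0107 -0.1577  0.1147]
knob scene 40 [-0.0094 -0.1584  0.1152]
knob wrist 342 [-0.0089 -0.1586  0.1146]
```

Run:
```python
from h import *
Q=down(PY); move_gripper(.05)
x=-.006;y0=-.1584
move_ptp(cw(x,y0,.2),Q); servo_line(cw(x,y0,.078),rate=.1)
move_gripper(0.);print("gap",current_finger_gap(),tocase(current_position()),current_force())
h=servo_line(cw(x,-.121,.078),rate=.03,contact_N=12)
print(h,tocase(current_position()),current_position(),current_force(),current_clock())
move_gripper(.05); servo_line(cw(x,tocase(current_position())[1],.2),rate=.15)
knob()
cap=capture("wrist");cv2.imwrite("pics/h_w.png",cap["image"])
```

```text
gap 0.01740979466571164 [-0.00594356 -0.15860202] [-0.5288151  -1.55808625  1.18730701]
True [-0.00518714 -0.12627954] [ 0.59543022 -0.14624049  0.07823027] [-0.00923629 -3.75547612  2.63391699] 48.4167
knob top 47 [-0.0103 -0.1254  0.1154]
knob scene 41 [-0.0092 -0.1268  0.116 ]
knob wrist 493 [-0.0077 -0.126   0.1149]
```

View pics/h_w.png

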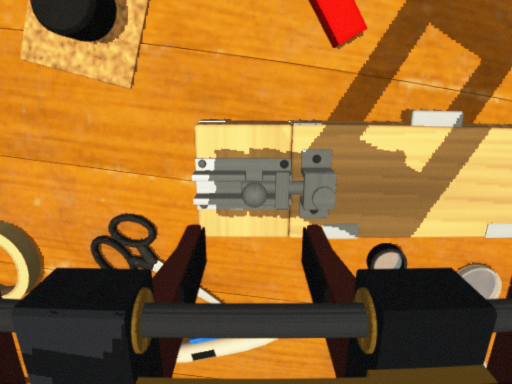

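The bolt is across, with the knob at case y −0.126 and a travel of about 40 mm. Now I'll turn the handle down from behind.

Run:
```python
from h import *
Q=down(PY); y=-.126
move_gripper(0.); servo_line(cw(.035,y,.2),rate=.15); servo_line(cw(.035,y,.106),rate=.1)
def pt(f,press=.002):
    c,s=np.cos(f),np.sin(f); o=.0095+.010*c-press
    return cw(-.056*s+o*c,y,.060+.056*c+o*s-.009*c)
mx=0
for f in np.deg2rad(list(range(5,90,7))+[90]):
    servo_line(pt(f),rate=.06); F=current_force(); mx=max(mx,np.linalg.norm(F))
print(mx,F,current_position())
p=current_position();p[2]=.052
h=servo_line(p,rate=.02,contact_N=6);print(h,tocase(current_position()),current_position(),current_force())
p=current_position();p[2]=.22;servo_line(p,rate=.2);print(current_clock())
cap=capture("wrist");cv2.imwrite("pics/i_w.png",cap["image"])
cap=capture("scene");cv2.imwrite("pics/i_s.png",cv2.resize(cap["image"][150:300,230:430],None,fx=4,fy=4))
```

```text
10.540378485209365 [-0.45822843  0.10187991 10.5299205 ] [ 0.5464529  -0.15322865  0.06860043]
True [-0.05457061 -0.12674938] [ 0.54655223 -0.15330373  0.06833213] [-2.0208412   1.53392923 12.2975889 ]
57.8917
```

View pics/i_w.png

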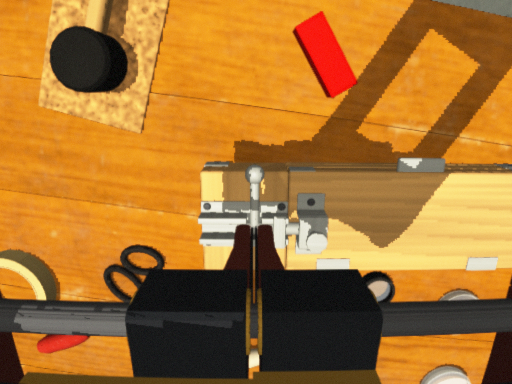

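View pics/i_s.png

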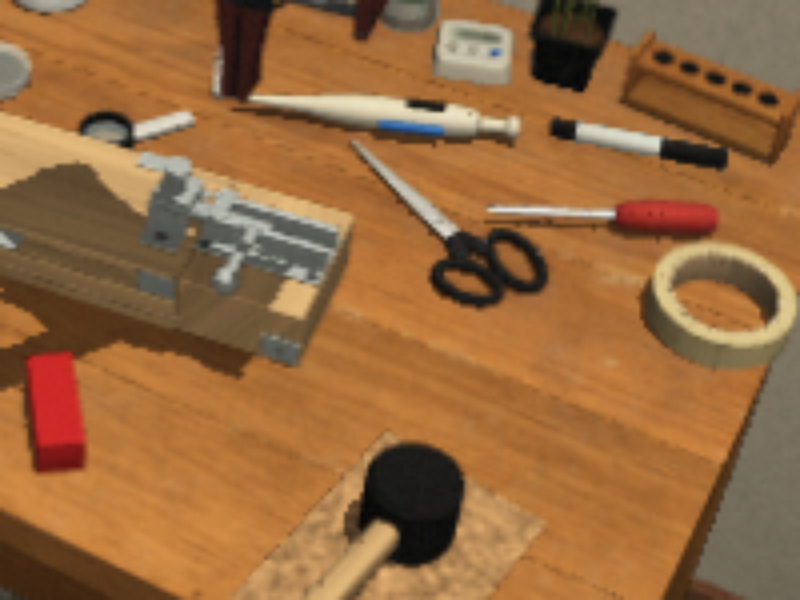

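The handle is down in the notch, with the knob at wrist (254,172). Next I'll measure the mallet and the pin head.

```bash
cat >> h.py <<'E'
def mallet():
    out=[]
    for n in ("top","scene"):
        c=capture(n);P,u,v=cloud(c,np.ones((384,512),bool)); img=c["image"][v,u].astype(int)
        reg=(P[:,1]<-.2)&(P[:,1]>-.5)&(P[:,0]<.56)
        T=P[reg&(P[:,2]>.053)&(P[:,2]<.066)&(img.max(1)<80)]
        (hx,hy),r=cv2.minEnclosingCircle((T[:,:2]*1000).astype(np.float32))
        h=np.array([hx,hy])/1000
        H=P[reg&(P[:,2]>.036)&(P[:,2]<.046)&(img[:,2]>90)&(np.linalg.norm(P[:,:2]-h,axis=1)>.036)&(np.linalg.norm(P[:,:2]-h,axis=1)<.15)]
        d=cv2.fitLine(H[:,:2].astype(np.float32),cv2.DIST_HUBER,0,.001,.001).ravel()
        yaw=np.arctan2(d[1],d[0]); yaw=(yaw+np.pi/2)%np.pi-np.pi/2
        off=(h-d[2:4])@[-np.sin(yaw),np.cos(yaw)]
        far=((H[:,:2]-h)@[np.cos(yaw),np.sin(yaw)]).min()
        print("mallet",n,len(T),len(H),"head",h.round(4),"r",round(r,1),"ztop",np.median(T[:,2]).round(4),"yaw",round(yaw,4),"line off",off.round(4),"zh",np.median(H[:,2]).round(4),"far",far.round(3))
        out.append((h[0],h[1],yaw,off))
    return out
E
python3 - <<'E'
from h import *
mallet()
for n in("wrist","scene","top"):
    c=capture(n);P,u,v=cloud(c,np.ones((384,512),bool)); q=np.c_[np.array([tocase(p) for p in P]),P[:,2]]
    k=q[(abs(q[:,0])<.02)&(abs(q[:,1]+.068)<.02)&(q[:,2]>.088)&(q[:,2]<.105)]
    print(n,len(k),np.percentile(k,[2,50,98],axis=0).round(4).tolist() if len(k) else'')
c=np.load("c_top.npz")
E
```

```text
mallet top 11 4 head [ 0.4679 -0.3008] r 11.8 ztop 0.054 yaw -0.2573 line off -0.1166 zh 0.0443 far 0.055
mallet scene 352 292 head [ 0.4573 -0.3274] r 28.9 ztop 0.0575 yaw -0.1504 line off 0.0016 zh 0.0412 far -0.143
wrist 339 [[-0.0074, -0.0775, 0.0917], [0.0008, -0.0687, 0.0944], [0.0095, -0.0599, 0.0958]]
scene 36 [[-0.0095, -0.0765, 0.0909], [-0.0008, -0.0693, 0.0944], [0.0076, -0.0597, 0.0971]]
top 0
```

Run:
```python
from h import *
move_ptp([.45,0.05,.28],down(-.15))
mallet()
c=capture("top");cv2.imwrite("pics/j_t.png",cv2.resize(c["image"][130:300,150:420],None,fx=2.9,fy=2.9))
print(current_joint_pos(),current_clock())
```

```text
mallet top 359 293 head [ 0.4591 -0.3238] r 27.8 ztop 0.0576 yaw -0.1483 line off 0.0004 zh 0.0412 far -0.144
mallet scene 356 302 head [ 0.4576 -0.3277] r 29.3 ztop 0.0577 yaw -0.1548 line off 0.0018 zh 0.041 far -0.144
[-4.25146475e-02  8.87696955e-02  1.72680557e+00 -3.08706553e-05
  1.32615092e+00  1.07562562e-01] 60.3
```

View pics/j_t.png

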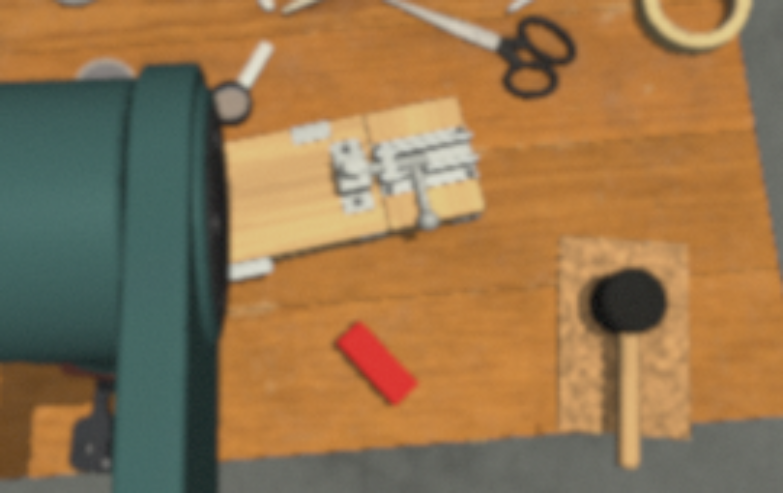

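The mallet has not moved: head at (0.458, −0.326), yaw −0.15. I'll grip it 50 mm behind the head and bring it over the pin.

Run:
```python
from h import *
hx,hy,yaw=.4583,-.3262,-.151; G=.050
d=np.array([np.cos(yaw),np.sin(yaw)]); g=np.array([hx,hy])-G*d
Q=down(yaw+np.pi/2); move_gripper(.05)
move_ptp([*g,.14],Q); servo_line([*g,.016],rate=.1)
f0=current_force();move_gripper(0.);print("gap",current_finger_gap(),current_position(),current_force())
servo_line([*g,.06],rate=.08); print(current_force()-f0,current_torque()); servo_line([*g,.18],rate=.2)
pin=cw(0,-.068,0)[:2]; t=pin+.019*d-G*d     # head centre 19 mm beyond the pin
move_ptp([*t,.18],Q); servo_line([*t,.13],rate=.1)
print(current_clock(),current_finger_gap())
c=capture("scene");cv2.imwrite("pics/k_s.png",cv2.resize(c["image"][120:280,220:420],None,fx=3.7,fy=3.7))
c=capture("wrist");cv2.imwrite("pics/k_w.png",c["image"])
```

```text
gap 0.017556034971241967 [ 0.40890874 -0.31882989  0.01612129] [-0.09256326 -0.23007379  2.15690849]
[-0.24314066  0.41975852 -1.32971727] [0.08777166 0.07483667 0.02217563]
68.375 0.017573607110299896
```

View pics/k_s.png

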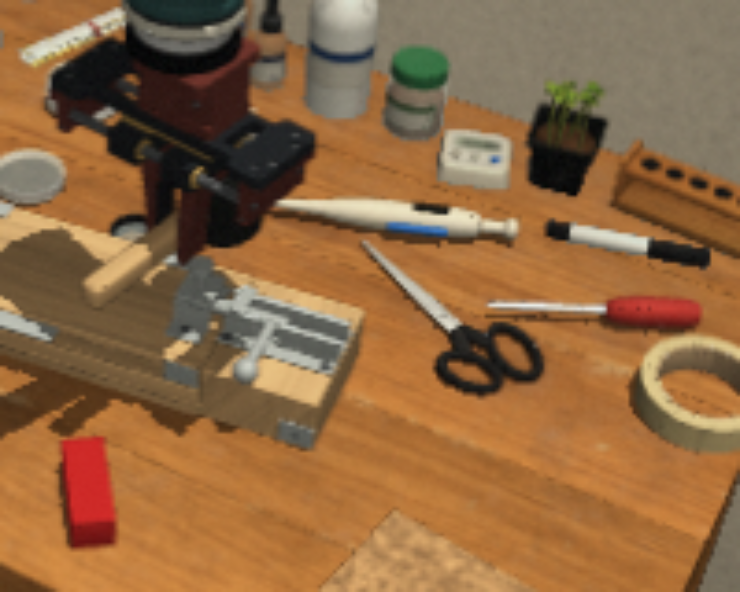

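View pics/k_w.png

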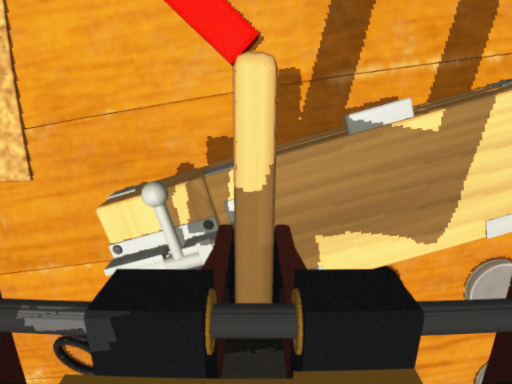

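The mallet is held over the pin. Next I'll check that it's level and press down in steps.

```bash
cat >> h.py <<'E'
def tilt():
    """pitch of the held mallet from its handle's upper face, in the wrist view"""
    c=capture("wrist");P,u,v=cloud(c,np.ones((384,512),bool)); R=Ro.from_quat(current_orientation()).as_matrix()
    q=(P-current_position())@R   # tool frame: x jaw, y (camera at -y), z along fingers
    k=q[(abs(q[:,0])<.006)&(q[:,1]<-.03)&(q[:,1]>-.09)&(q[:,2]>-.05)&(q[:,2]<.01)]
    a=np.polyfit(k[:,1],k[:,2],1); print("tilt",len(k),a.round(4)); return a
E
python3 - <<'E'
from h import *
tilt()
p=current_position()
fz0=current_force()[2]
while p[2]>.0905:
    p[2]-=.003
    h=servo_line(p,rate=.03,contact_N=30)
    f=current_force(); print(round(current_position()[2],4),np.round(f,1))
    if h or f[2]-fz0>28: break
tilt();print(current_clock())
E
```

```text
tilt 4486 [-0.0064 -0.0255]
0.128 [-0.7 -0.4 -3. ]
0.1246 [ 0.8 -0.3 -3. ]
0.1216 [ 0.2  0.2 -1.8]
0.1186 [ 0.3  0.2 -2.7]
0.1156 [-0.5  0.1 -2. ]
0.1126 [-0.1  0.3 -2.3]
0.1096 [ 0.9 -0.8 -2.3]
0.1069 [ 0.5 -0.  -1.8]
0.104 [-0.5 -0.3  1.6]
0.1009 [ 0.1 -0.2  2.5]
0.0978 [-0.5 -0.1  2.6]
0.0948 [-0.9  0.3  2.7]
0.0917 [-0.1 -0.8  2. ]
0.0893 [-2.9 -0.4  8. ]
tilt 4419 [-0.0407 -0.0259]
72.075
```

Run:
```python
from h import *
p=current_position();
for i in range(2):
    p[2]-=.0015; servo_line(p,rate=.02,contact_N=25); print(current_position()[2],current_force().round(1))
tilt()
p[2]=.18; servo_line(p,rate=.15)
p[:2]+=np.array([-.12,-.03]); servo_line(p,rate=.2)
for n in("scene","top","wrist"):
    c=capture(n);P,u,v=cloud(c,np.ones((384,512),bool)); q=np.c_[np.array([tocase(t) for t in P]),P[:,2]]
    k=q[(abs(q[:,0])<.007)&(abs(q[:,1]+.068)<.007)&(q[:,2]>.06)&(q[:,2]<.115)]
    print(n,len(k),np.percentile(k,[2,50,98],axis=0).round(4).tolist() if len(k) else'')
    cv2.imwrite(f"pics/l_{n}.png",c["image"] if n!="scene" else cv2.resize(c["image"][120:280,220:420],None,fx=3.7,fy=3.7))
print(current_clock())
```

```text
0.08874547067795724 [-3.7  0.4 11.5]
0.08742400898015261 [-5.9  0.2 15.3]
tilt 4317 [-0.0793 -0.0265]
scene 1 [[-0.0065, -0.0745, 0.0738], [-0.0065, -0.0745, 0.0738], [-0.0065, -0.0745, 0.0738]]
top 5 [[-0.0018, -0.065, 0.0752], [0.0037, -0.0624, 0.0778], [0.0055, -0.0611, 0.0793]]
wrist 0 
74.3167
```

View pics/l_scene.png

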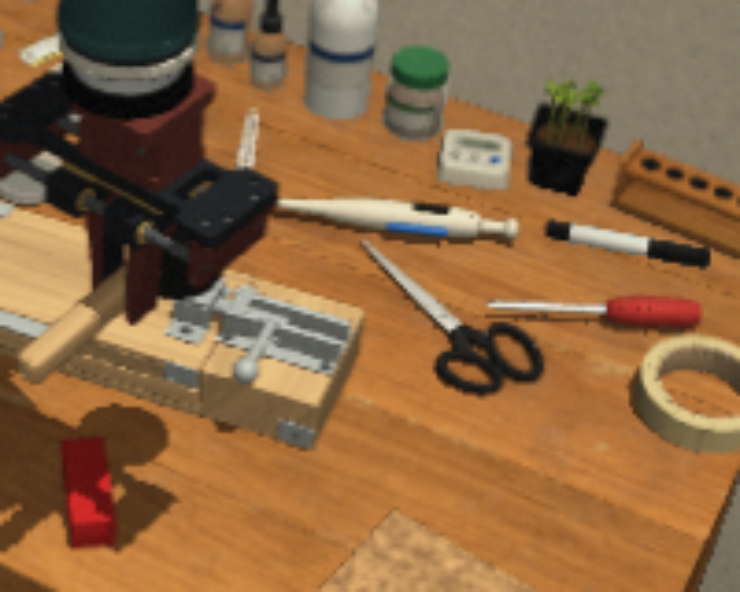

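Run:
```python
from h import *
hx,hy,yaw=.4583,-.3262,-.151; d=np.array([np.cos(yaw),np.sin(yaw)]); g=np.array([hx,hy])-.05*d
move_ptp([*g,.18],down(yaw+np.pi/2))
for n in("scene","top"):
    c=capture(n);P,u,v=cloud(c,np.ones((384,512),bool)); q=np.c_[np.array([tocase(t) for t in P]),P[:,2]]
    k=q[(abs(q[:,0])<.008)&(abs(q[:,1]+.068)<.008)&(q[:,2]>.06)&(q[:,2]<.115)]
    print(n,len(k),np.percentile(k,[2,50,98],axis=0).round(4).tolist() if len(k) else'')
    b=(130,240,190,350) if n=="top" else (150,260,240,390)
    cv2.imwrite(f"pics/m_{n}.png",cv2.resize(c["image"][b[0]:b[1],b[2]:b[3]],None,fx=4.5,fy=4.5,interpolation=cv2.INTER_CUBIC))
print(current_clock())
```

```text
scene 25 [[-0.0076, -0.0749, 0.0708], [-0.0009, -0.0686, 0.0795], [0.0069, -0.0616, 0.0822]]
top 38 [[-0.0073, -0.0755, 0.073], [-0.0001, -0.0679, 0.0787], [0.0079, -0.0603, 0.0815]]
75.2583
```

View pics/m_scene.png

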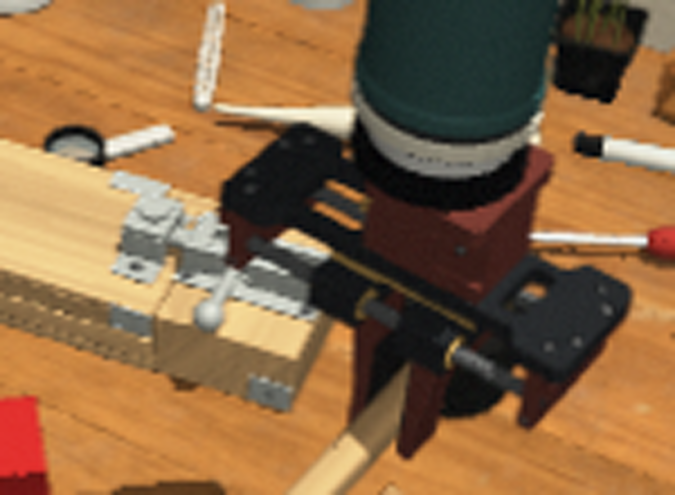

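The pin head's top reads 79 mm, so it is home. Now I'll put the mallet back.

Run:
```python
from h import *
g=current_position()
servo_line([g[0],g[1],.03],rate=.12)
h=servo_line([g[0],g[1],.0155],rate=.02,contact_N=8); print(h,current_position(),current_force()); tilt()
move_gripper(.03); sleep(.3); move_gripper(.05); servo_line([g[0],g[1],.14],rate=.1)
move_ptp([.45,0.1,.3],down(-.15)); sleep(.5)
mallet()
for n in("scene","top"):
    c=capture(n)
    cv2.imwrite(f"pics/n_{n}.png",c["image"])
print(current_clock())
```

```text
False [ 0.4091726  -0.31681688  0.01550655] [-0.75542364  0.97056957 -2.38562789]
tilt 4335 [-0.0725 -0.0263]
mallet top 364 312 head [ 0.4612 -0.3206] r 27.7 ztop 0.0577 yaw -0.1381 line off 0.0001 zh 0.041 far -0.146
mallet scene 354 293 head [ 0.4581 -0.3246] r 29.2 ztop 0.0578 yaw -0.157 line off 0.0011 zh 0.041 far -0.143
83.025
```

View pics/n_scene.png

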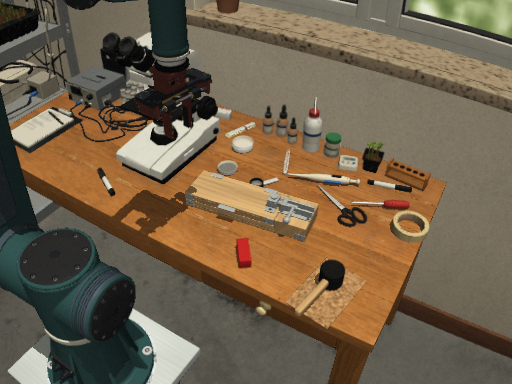

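View pics/n_top.png

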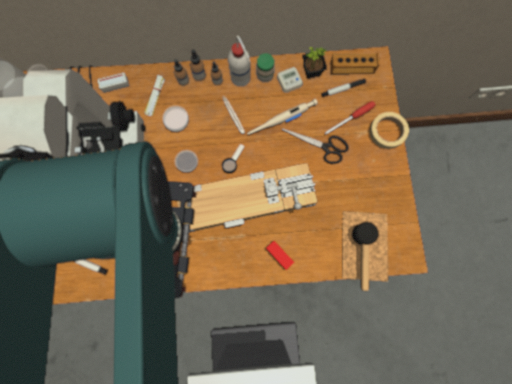

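The mallet stands on the mat at top (366,233) and the petri dish and loupe are still behind the case. One last numeric check before handing in.

Run:
```python
from h import *
for n in("scene","top"):
    c=capture(n);P,u,v=cloud(c,np.ones((384,512),bool)); q=np.c_[np.array([tocase(t) for t in P]),P[:,2]]
    def box(nm,x,y,z,r=.006):
        k=q[(abs(q[:,0]-x)<r)&(abs(q[:,1]-y)<r)&(q[:,2]>.02)&(q[:,2]<.13)]
        print(n,nm,len(k),np.median(k[:,2]).round(4) if len(k) else None,"want",z)
    box("pin",0,-.068,.079,.008);box("knob",-.056,-.126,.0695,.004);box("lid front",-.045,-.03,.048,.01);box("lid back",.04,0,.048,.01)
print(current_force(),current_clock())
close_job()
```

```text
scene pin 26 0.0792 want 0.079
scene knob 26 0.0387 want 0.0695
scene lid front 53 0.0463 want 0.048
scene lid back 31 0.0487 want 0.048
top pin 36 0.0784 want 0.079
top knob 11 0.0678 want 0.0695
top lid front 58 0.0474 want 0.048
top lid back 55 0.0479 want 0.048
[ 0.16984883  0.51957464 -0.66756619] 83.125
the job is handed in; nothing more can be done
```

I finished every step and handed the job in at about 83 s; the hand-in gives no verdict.

- **Packs:** The three white packs in front of and beside the case went into three pockets, with their tops at 36 mm before the lid closed. The red look-alike and the pack behind the microscope were not touched.
- **Lid, bolt and handle:** I shut the lid, slid the bolt to its stop (about 40 mm) and turned the handle down into the notch.
- **Pin and mallet:** I drove the pin home with the mallet and stood the mallet back on its mat.

**Last checks:**
- **Pin:** the head's top is at 78–79 mm, where 79 mm is fully home.
- **Lid:** the top is at 46–49 mm, where 48 mm is shut.
- **Mallet:** it is level on the mat, with its head's middle within about 6 mm of where it started.
- **Petri dish and loupe:** they were still behind the case in the final pictures; I never had contact there, but I did not measure their exact displacement.

**Disagreement:** the top camera put the knob at 68 mm, near the expected 69.5 mm, but the scene camera read 39 mm. I think the scene camera was seeing the case front and table past the small ball. The fingers had met the knob at 68 mm, which matches a handle fully down. The top and scene cameras also differed by about 4 mm on the mallet's position.

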